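# Unstack the filter cells into their trays

### The job

Take the stack of round filter cells apart from the top down, one at a time, and put each cell in the tray of its own colour, lying flat on the tray's floor. The cells hold glass: set each one down gently rather than dropping it, never tip one over, and leave the eyepiece and the jar where they stand.

Things in the scene. Friction and masses are not known exactly. Their poses are not given: they have to be found in the camera images.
- cell_green: green round filter cell, top of the stack at the start: a rigid disc 31 mm in diameter, 22 mm high, with green rim, two black bands round its side and tinted glass in its flat top. Origin: centre of its underside; z up; yaw meaningless. Loose, resting plainly on the cell below, which is 11 mm wider, so that its rim shows. 30 to 200 g.
- cell_red: red round filter cell, second of the stack at the start: a rigid disc 42 mm in diameter, 22 mm high, with red rim, two black bands round its side and tinted glass in its flat top. Origin: centre of its underside; z up; yaw meaningless. Loose, resting plainly on the cell below, which is 11 mm wider, so that its rim shows. 30 to 200 g.
- cell_yellow: yellow round filter cell, third of the stack at the start: a rigid disc 53 mm in diameter, 22 mm high, with yellow rim, two black bands round its side and tinted glass in its flat top. Origin: centre of its underside; z up; yaw meaningless. Loose, resting plainly on the cell below, which is 11 mm wider, so that its rim shows. 30 to 200 g.
- cell_blue: blue round filter cell, bottom of the stack at the start: a rigid disc 64 mm in diameter, 22 mm high, with blue rim, two black bands round its side and tinted glass in its flat top. Origin: centre of its underside; z up; yaw meaningless. Loose, resting on a fixed black square plate 100 mm wide, 8 mm thick. 30 to 200 g.
- tray_green: green round shallow tray with a dark floor, fixed to the bench, empty at the start: 59 mm outside, 51 mm inside the rim; floor 5 mm and rim top 9 mm above the bench. Origin: centre of its underside, at bench height; z up. It takes the green cell with 10 mm to spare all round.
- tray_red: red round shallow tray with a dark floor, fixed to the bench, empty at the start: 70 mm outside, 62 mm inside the rim; floor 5 mm and rim top 9 mm above the bench. Origin: centre of its underside, at bench height; z up. It takes the red cell with 10 mm to spare all round.
- tray_yellow: yellow round shallow tray with a dark floor, fixed to the bench, empty at the start: 81 mm outside, 73 mm inside the rim; floor 5 mm and rim top 9 mm above the bench. Origin: centre of its underside, at bench height; z up. It takes the yellow cell with 10 mm to spare all round.
- tray_blue: blue round shallow tray with a dark floor, fixed to the bench, empty at the start: 92 mm outside, 84 mm inside the rim; floor 5 mm and rim top 9 mm above the bench. Origin: centre of its underside, at bench height; z up. It takes the blue cell with 10 mm to spare all round.
- eyepiece: bystander: a loose black and silver microscope eyepiece standing upright, 38 mm in diameter, 52 mm high; origin at the centre of its underside
- jar: bystander: a loose amber jar with a white cap standing upright, 48 mm in diameter, 55 mm high; origin at the centre of its underside
Mind the look-alikes: they are no part of the job. What is shaped like the tray_yellow but orange or purple is not meant.

How it is judged:
By the outcome, as a careful person would: the job done as asked, in the order asked, and still so for the second after the job is handed in, with the robot touching nothing.
It also fails if it takes over 120 s, if anything falls off the work surface, if the arm or the gripper's body presses on something with over 40 N, if the wrist force passes 120 N, or if a joint passes its speed limit or range.

### The arm

A 7-joint arm with a two-finger parallel gripper is mounted at the origin on the work surface. World frame = base frame: x ahead of the robot, y to its left, z up, the work surface at z = 0. Lengths are in m, angles in rad, forces in N, time in s.
With the tool pointing down it reaches from about 0.425 to 0.825 m from the base axis. Payload 3.6 kg.
Tool frame: the origin (TCP) lies at the very end of the fingers, on their centre line; the grasp point (between the pads) lies 19 mm behind it; z points along the fingers, y is the line along which they close (so a half turn about z gives the same grasp; the last joint's range is limited). The gripper opens to 93 mm and grips with 3 to 60 N. Pads are 15 mm wide; open, the fingers measure 128 mm over their backs; the gripper's body (75 mm by 188 mm) begins 65 mm behind the grasp point.
Start: joints at [-1.296, 0.615, -0.013, 1.423, 0.008, 1.103, -0.04], TCP at [0.193, 0.621, 0.219] pointing down, gripper open.
Joint ranges: [-3.12, 3.12], [-0.3, 2.06], [-1.34, 1.32], [0.26, 2.42], [-1.36, 4.5], [0.01, 1.98], [-2.84, 2.84]. Speed limits (rad/s): [2.79, 2.79, 3.14, 3.14, 3.14, 3.14, 3.14].

### API

Orientations are given as a 3x3 rotation matrix whose columns are the frame's x, y, z axes.
In Python, from cell import * gives the robot as it stands.
- The arm moves only by the tool servo_tool, never from a script. Its argument "motion" is one flat list of numbers, 7 for each row, row after row: the turn, a rotation vector about the world's x, y, z in fractions of the full range, 1 being 2 pi rad, then the shift along the world's x, y, z in normalised numbers (1 is 0.25 m), then the finger opening in m, from 0 to 0.093. A call has 1 to 5 rows; each row is the pose to reach, as a shift and turn from the pose commanded when the call began; what a row does not reach only later rows make up. A row lasts 1/10 s, in which the tool goes at most 50 mm and 8.59 degrees, less where a joint would pass 70% of its speed; a pose out of reach is approached as far as the arm can. A call with a gripper value outside its range is refused whole. The fingers move at their own pace and stop on an object; "newtons" is the grip in N (left out, the last holds). Time passes only in rows, so rows that repeat a pose let the fingers close. It gives the time, the measured TCP pose, the force, the opening and the grip force at its end, in the units of the state.
- get_state(): the state, without advancing time (a new reading comes with each control period).
- grab_frame(name): name is "scene" or "top" or "wrist"; returns the picture (480x640x3 uint8, red, green, blue); there is no depth.
- camera_params(name): a dict with "fov_y" (degrees; the focal length in pixels is half the picture's height over the tangent of half this angle, whatever the lens; pixels are square), "cx", "cy" (the principal point, pixels), "k1" (the pictures are not rectified: a ray, as slopes to the right and down, at radius r is drawn at 1 + k1 r^2 times it, then the intrinsics apply), "R" (3x3) and "t" (3): a world point X has camera coordinates R X + t. Camera axes: x right, y down, z forward; pixel columns grow to the right and rows downward; lengths in m; the calibration is good to about 2 mm. A picture is of the moment at which its call begins: read the wrist's pose just before it. camera_params takes no time and is no camera call; for the wrist camera it gives the pose at the moment of the call.
- sign_off(): hands the job in; it is judged then, once.
Trained networks look in the newest picture that a camera, given by its name, has taken for a name from the list of things; names that differ only in an ending like _2 or _b are one class to them, and where a whole thing is asked for, a point or a joint stands for the part that bears it (a point fixed in the world has none). Each returns a list of dicts, best first, with "confidence" (0 to 1); they miss things now and then, are a little off and sometimes report something else, mostly with a low value. They report only what shows in the picture. A call takes as long as a camera call. They do not tell look-alikes from the thing itself.
- spot_in(camera, thing): "position" ([column, row] in pixels, amid what is visible of it).
- spot_point(camera, thing): "position" ([column, row] in pixels: a listed point, or the origin of a listed thing).
The state is a dict: "clock": time; "joint_pos": joint angles; "joint_vel": joint speeds; "joint_efforts": joint torques, N m; "tcp_pos": TCP position; "tool_rot": TCP orientation; "force": force on the tool from outside, world axes, zero at the start; "torque": the same for the moment, N m; "grip_width": finger opening in m; "grasp_force": force on a finger pad.
Only numpy, scipy, OpenCV 4.12 (cv2) and the standard library are available. Lean on these libraries where they do the work, as an engineer would, in place of code of your own. Each camera call takes 0.05 s, during which the arm holds its last target. There are 200 camera calls.

## Working session

There is one attempt and no reset: what is moved stays moved. The work goes in short steps, Python scripts to look and compute and a tool call to move; the robot and the scene stay as the last step left them, time stands still between calls to the robot, and variables do not carry over. Pictures are saved under pics/ and viewed, at most 14 in all, crops included, and the job is handed in when it is done.

Besides the shell and the picture viewer there is one more tool, called after "Emit:" as a command line: name --argument value ..., lists and objects as JSON in quotes. servo_tool: Moves the arm, as the interface text tells. Its arguments: {"type":"object","properties":{"motion":{"type":"array"},"newtons":{"type":"number"}},"required":["motion"]}

```bash
mkdir -p pics; cat > h.py <<'E'
from cell import *
import numpy as np, cv2
def ray(cam,px,P=None):
    P=P or camera_params(cam); f=240/np.tan(np.radians(P["fov_y"])/2)
    d=(np.array(px,float)-[P["cx"],P["cy"]])/f; u=d.copy()
    for _ in range(30): u=d/(1+P["k1"]*(u@u))
    R=np.array(P["R"]); return -R.T@np.array(P["t"]), R.T@np.array([u[0],u[1],1])
def onz(cam,px,z,P=None):
    c,d=ray(cam,px,P); return c+d*(z-c[2])/d[2]
def save(n,im): cv2.imwrite("pics/"+n,im[:,:,::-1])
E
python3 - <<'E'
from h import *
for c in("scene","top"):
    save(c+"1.png",grab_frame(c))
    P=camera_params(c); print(c,-np.array(P["R"]).T@P["t"],P["fov_y"])
    for n,z in [("cell_green",.085),("cell_red",.063),("cell_yellow",.041),("cell_blue",.019),("tray_green",.005),("tray_red",.005),("tray_yellow",.005),("tray_blue",.005),("eyepiece",.03),("jar",.03)]:
        for r in spot_in(c,n)[:3]: print(n,np.round(r["position"]),round(r["confidence"],2),onz(c,r["position"],z).round(3))
print(get_state())
E
```

```text
scene [ 0.9362025  -0.29705784  0.89493875] 49.349106666085284
cell_green [435. 284.] 0.61 [0.658 0.114 0.085]
cell_green [222. 429.] 0.39 [ 0.679 -0.317  0.085]
cell_red [432. 298.] 0.68 [0.669 0.101 0.063]
cell_yellow [424. 303.] 0.65 [0.663 0.092 0.041]
cell_blue [422. 314.] 0.76 [0.671 0.086 0.019]
tray_green [322. 353.] 0.92 [ 0.631 -0.108  0.005]
tray_red [421. 206.] 0.72 [0.466 0.25  0.005]
tray_yellow [357. 146.] 0.94 [0.247 0.236 0.005]
tray_yellow [342. 190.] 0.83 [0.336 0.134 0.005]
tray_yellow [317. 244.] 0.82 [0.428 0.011 0.005]
tray_blue [235. 310.] 0.98 [ 0.47  -0.2    0.005]
eyepiece [489. 236.] 0.63 [0.611 0.302 0.03 ]
eyepiece [424. 305.] 0.49 [0.662 0.095 0.03 ]
jar [222. 432.] 0.76 [ 0.666 -0.32   0.03 ]
top [ 0.2429284  -0.00667384  1.48892017] 45.92749518222019
cell_green [278. 156.] 0.65 [0.664 0.118 0.085]
cell_yellow [282. 165.] 0.47 [0.651 0.111 0.041]
cell_yellow [228. 233.] 0.25 [0.467 0.245 0.041]
cell_blue [288. 169.] 0.6 [0.646 0.096 0.019]
tray_green [364. 179.] 0.86 [ 0.626 -0.111  0.005]
tray_red [229. 229.] 0.81 [0.483 0.25  0.005]
tray_yellow [318.
[... 415 characters left out ...]
ay([-1.55142871e-03,  6.84049347e-05,  5.19467876e-04,  4.28241957e-05,
       -6.84456072e-04, -2.35803709e-03,  1.97840756e-03]), 'joint_efforts': array([ 1.82424114e-04, -4.58844030e+01,  2.09057154e-01, -1.66041738e+01,
       -6.10963977e-02,  1.31995801e-02,  3.17115405e-05]), 'tcp_pos': array([0.19252736, 0.62080214, 0.21863707]), 'tool_rot': array([[-9.55107324e-01,  2.96260008e-01, -8.76549108e-05],
       [ 2.96260011e-01,  9.55107327e-01, -2.45776671e-05],
       [ 7.64384677e-05, -4.94429547e-05, -9.99999996e-01]]), 'force': array([0.0723458 , 0.78461132, 0.05080364]), 'torque': array([ 0.00639455, -0.02297905, -0.0302207 ]), 'grasp_force': 0.0, 'grip_width': 0.09291944505372714}
```

View pics/scene1.png

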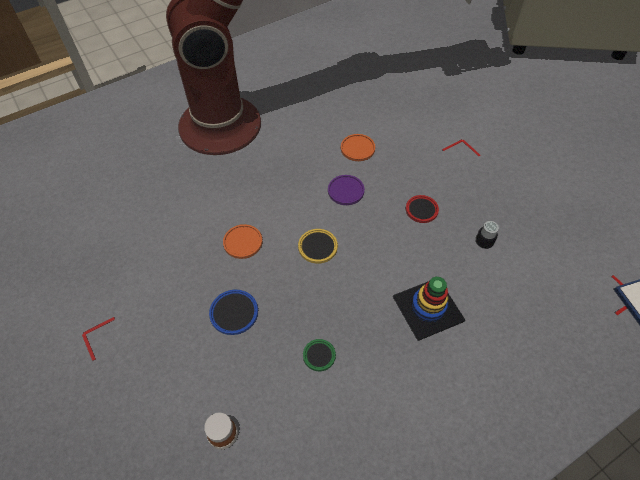

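View pics/top1.png

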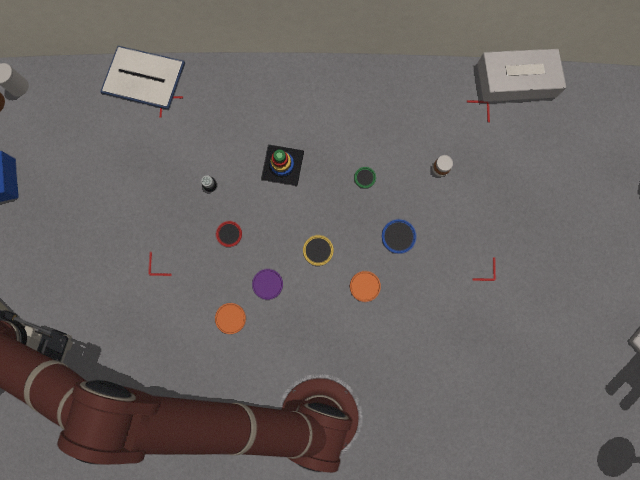

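The scene view shows the stack on its black plate at about (432,300) and the eyepiece at (488,235). The jar is at (221,430). The trays are green (319,354), red (422,208), yellow (318,245) and blue (234,312). The discs at (243,241), (358,147) and (346,190) are orange and purple decoys. The top view agrees. I'll refine the positions by colour.

```bash
cat >> h.py <<'E'
HUE={"green":(50,85),"red":(0,6),"yellow":(18,32),"blue":(100,118)}
def mask(im,c,s=110,v=40):
    h=cv2.cvtColor(im,cv2.COLOR_RGB2HSV); a,b=HUE[c]
    m=cv2.inRange(h,(a,s,v),(b,255,255))
    if c=="red": m|=cv2.inRange(h,(174,s,v),(180,255,255))
    return m
def blobs(cam,im,c,near,rad,z,P=None,s=110):
    m=mask(im,c,s); k=np.zeros_like(m); cv2.circle(k,tuple(int(v) for v in near),rad,255,-1); m&=k
    pts=cv2.findNonZero(m)
    if pts is None or len(pts)<8: return None
    h=cv2.convexHull(pts)[:,0,:].astype(float)
    w=np.array([onz(cam,p,z,P)[:2] for p in h]).astype(np.float32)
    (x,y),r=cv2.minEnclosingCircle(w.reshape(-1,1,2))
    e=cv2.fitEllipse(w.reshape(-1,1,2)) if len(w)>=5 else None
    return np.array([x,y]).round(4),round(r*2,4),np.round(e[0]+e[1],4)
E
python3 - <<'E'
from h import *
for c,t in (("scene",{"green":(319,354),"red":(422,208),"yellow":(318,245),"blue":(234,312)}),("top",{"green":(364,178),"red":(229,234),"yellow":(318,250),"blue":(399,236)})):
    im=grab_frame(c)
    for k,p in t.items(): print(c,k,blobs(c,im,k,p,30,.009))
    p={"scene":(434,297),"top":(281,160)}[c]
    for i,k in enumerate(["blue","yellow","red","green"]): print(c,"stack",k,blobs(c,im,k,p,30,.030+.022*i))
E
```

```text
scene green (array([ 0.6319, -0.1141]), 0.0587, array([ 0.6319, -0.1141,  0.0562,  0.0583]))
scene red (array([0.4734, 0.2454]), 0.0748, array([0.4735, 0.246 , 0.0686, 0.0745]))
scene yellow (array([0.4332, 0.009 ]), 0.0837, array([0.433 , 0.0088, 0.0806, 0.0836]))
scene blue (array([ 0.4732, -0.2044]), 0.0939, array([ 0.4731, -0.2042,  0.0908,  0.0937]))
scene stack blue (array([0.6646, 0.1027]), 0.0714, array([0.6643, 0.1067, 0.0644, 0.0769]))
scene stack yellow (array([0.6647, 0.1051]), 0.0597, array([0.6646, 0.1089, 0.0519, 0.0657]))
scene stack red (array([0.6677, 0.1072]), 0.0488, array([0.6662, 0.109 , 0.0417, 0.0541]))
scene stack green (array([0.6664, 0.1078]), 0.0372, array([0.6661, 0.1078, 0.0292, 0.0379]))
top green (array([ 0.6306, -0.1108]), 0.0573, array([ 0.6305, -0.1108,  0.0556,  0.0566]))
top red (array([0.4709, 0.2496]), 0.0699, array([0.471 , 0.2495, 0.0683, 0.0696]))
top yellow (array([0.4307, 0.0119]), 0.0805, array([0.4309, 0.0118, 0.0796, 0.0798]))
top blue (array([ 0.4714, -0.2015]), 0.0914, array([ 0.4714, -0.2014,  0.0898,  0.0912]))
top stack blue (array([0.6586, 0.1109]), 0.0668, array([0.6591, 0.1115, 0.0635, 0.0677]))
top stack yellow (array([0.6583, 0.1129]), 0.0529, array([0.6595, 0.1132, 0.0507, 0.0534]))
top stack red (array([0.6605, 0.1148]), 0.0446, array([0.6618, 0.1144, 0.0398, 0.0461]))
top stack green (array([0.6625, 0.1139]), 0.0307, array([0.6625, 0.1138, 0.0273, 0.0307]))
```

Units first: shifts go in shares of 0.25 m and turns go in shares of 2 pi rad. So -0.152 m / 0.25 = -0.608, 0.14 m / 0.25 = 0.56.

Emit:
servo_tool --motion '[0,0,0,0.08,-0.08,0,0.093,0,0,0,0.2,-0.22,0,0.093,0,0,0,0.32,-0.348,0,0.093,0,0,0,0.44,-0.48,0,0.093,0,0,0,0.56,-0.608,0,0.093]' --newtons 15

```text
clock: 1.7
tcp_pos: [0.3337, 0.4674, 0.2189]
tool_rot: [[-0.955, 0.296, 0.0], [0.296, 0.955, 0.0], [-0.0, 0.0, -1.0]]
force: [-0.7, 0.5, 0.1]
grip_width: 0.0933
grasp_force: 0.0
```

To row units: -0.162 m / 0.25 = -0.648, 0.15 m / 0.25 = 0.6.

Emit:
servo_tool --motion '[0,0,0,0.12,-0.128,0,0.093,0,0,0,0.24,-0.26,0,0.093,0,0,0,0.36,-0.388,0,0.093,0,0,0,0.48,-0.52,0,0.093,0,0,0,0.6,-0.648,0,0.093]'

```text
clock: 2.2
tcp_pos: [0.4837, 0.3053, 0.219]
tool_rot: [[-0.955, 0.296, 0.001], [0.296, 0.955, 0.0], [-0.0, 0.0, -1.0]]
force: [0.4, 1.1, -0.6]
grip_width: 0.0929
grasp_force: 0.0
```

To row units: -0.145 m / 0.25 = -0.58, -0.13 m / 0.25 = -0.52.

Emit:
servo_tool --motion '[0,0,0,0.12,-0.128,0,0.093,0,0,0,0.24,-0.26,0,0.093,0,0,0,0.36,-0.388,0,0.093,0,0,0,0.48,-0.52,0,0.093,0,0,0,0.52,-0.58,0,0.093]'

```text
clock: 2.7
tcp_pos: [0.6156, 0.1559, 0.2185]
tool_rot: [[-0.953, 0.303, 0.002], [0.303, 0.953, -0.004], [-0.003, -0.003, -1.0]]
force: [-1.0, -0.4, 0.2]
grip_width: 0.093
grasp_force: 0.0
```

Emit:
servo_tool --motion '[0,0,0,0.1,-0.1,0,0.093,0,0,0,0.188,-0.188,0,0.093,0,0,0,0.188,-0.188,0,0.093,0,0,0,0.188,-0.188,0,0.093]'

```text
clock: 3.1
tcp_pos: [0.6591, 0.1152, 0.2183]
tool_rot: [[-0.955, 0.297, -0.001], [0.297, 0.955, 0.001], [0.001, 0.001, -1.0]]
force: [0.7, 0.3, 0.5]
grip_width: 0.0931
grasp_force: 0.0
```

```bash
cat >> h.py <<'E'
def look(n,tops):
    P=camera_params("wrist"); im=grab_frame("wrist"); save(n,im)
    for k,(guess,z) in tops.items():
        R=np.array(P["R"]);c=R@np.array([*guess,z])+P["t"]; f=240/np.tan(np.radians(P["fov_y"])/2)
        u=c[:2]/c[2]; u=u*(1+P["k1"]*(u@u))*f+[P["cx"],P["cy"]]
        print(k,"px",u.round(),blobs("wrist",im,k,u,160,z,P))
    print(get_state()["tcp_pos"].round(4),get_state()["clock"])
E
python3 - <<'E'
from h import *
g=(.663,.112)
look("w1.png",{"green":(g,.096),"red":(g,.074),"yellow":(g,.052),"blue":(g,.030)})
P=camera_params("wrist");print(-np.array(P["R"]).T@P["t"],P["R"],P["fov_y"])
E
```

```text
green px [322. 240.] (array([0.6612, 0.1136]), 0.0331, array([0.6617, 0.1133, 0.0292, 0.0327]))
red px [322. 234.] (array([0.661 , 0.1153]), 0.0434, array([0.6615, 0.1145, 0.0402, 0.0443]))
yellow px [322. 229.] (array([0.66  , 0.1141]), 0.0539, array([0.6604, 0.1137, 0.0518, 0.0539]))
blue px [322. 224.] (array([0.6599, 0.1114]), 0.0655, array([0.6606, 0.1115, 0.064 , 0.0656]))
[0.6586 0.1167 0.2185] 3.15
[0.59230511 0.13640336 0.38532542] [[ 2.94693953e-01  9.55591541e-01  5.30025310e-04]
 [ 9.26223330e-01 -2.85773483e-01  2.45853329e-01]
 [ 2.35086829e-01 -7.19605678e-02 -9.69306896e-01]] 69.14681889586248
```

View pics/w1.png

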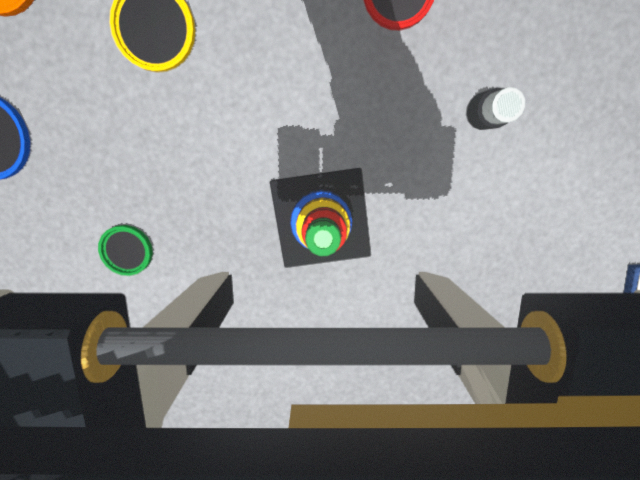

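The wrist view shows the stack at (323,238), centred between the fingers across the closing line, with nothing in the way. I'll descend on the green cell.

To row units: -0.138 m / 0.25 = -0.552, -0.13 m / 0.25 = -0.52.

Emit:
servo_tool --motion '[0,0,0,0.01,-0.006,-0.12,0.093,0,0,0,0.01,-0.006,-0.28,0.093,0,0,0,0.01,-0.006,-0.44,0.085,0,0,0,0.01,-0.006,-0.52,0.07,0,0,0,0.01,-0.006,-0.552,0.06]'

```text
clock: 3.65
tcp_pos: [0.6591, 0.1157, 0.0781]
tool_rot: [[-0.956, 0.293, -0.006], [0.293, 0.956, 0.001], [0.006, -0.001, -1.0]]
force: [-0.5, 0.6, -0.2]
grip_width: 0.0736
grasp_force: 0.0
```

Emit:
servo_tool --motion '[0,0,0,0,0,0,0.045,0,0,0,0,0,0,0.04,0,0,0,0,0,0,0.035,0,0,0,0,0,0,0.03,0,0,0,0,0,0,0.025]'

```text
clock: 4.15
tcp_pos: [0.6626, 0.1133, 0.0816]
tool_rot: [[-0.955, 0.296, 0.002], [0.296, 0.955, 0.0], [-0.001, 0.001, -1.0]]
force: [0.4, 0.4, 0.4]
grip_width: 0.0332
grasp_force: 0.0
```

Emit:
servo_tool --motion '[0,0,0,0,0,0,0.02,0,0,0,0,0,0,0.02,0,0,0,0,0,0,0.02]'

```text
clock: 4.45
tcp_pos: [0.6625, 0.1133, 0.0814]
tool_rot: [[-0.955, 0.296, 0.001], [0.296, 0.955, 0.0], [-0.001, 0.001, -1.0]]
force: [-1.0, -0.0, 4.4]
grip_width: 0.0303
grasp_force: 15.0
```

To row units: 0.06 m / 0.25 = 0.24, 0.05 m / 0.25 = 0.2.

Emit:
servo_tool --motion '[0,0,0,0,0,0.012,0.02,0,0,0,0,0,0.06,0.02,0,0,0,0,0,0.14,0.02,0,0,0,0,0,0.2,0.02,0,0,0,0,0,0.24,0.02]'

```text
clock: 4.95
tcp_pos: [0.6628, 0.1134, 0.1426]
tool_rot: [[-0.955, 0.296, 0.002], [0.296, 0.955, 0.0], [-0.002, 0.001, -1.0]]
force: [-0.1, -0.5, -0.6]
grip_width: 0.0304
grasp_force: 15.0
```

To row units: -0.17 m / 0.25 = -0.68, -0.13 m / 0.25 = -0.52.

Emit:
servo_tool --motion '[0,0,0,-0.012,-0.06,0.02,0.02,0,0,0,-0.032,-0.2,0.02,0.02,0,0,0,-0.052,-0.36,0.02,0.02,0,0,0,-0.072,-0.52,0.02,0.02,0,0,0,-0.096,-0.68,0.02,0.02]'

```text
clock: 5.45
tcp_pos: [0.6368, -0.0598, 0.1453]
tool_rot: [[-0.955, 0.297, -0.001], [0.297, 0.955, -0.001], [0.001, -0.001, -1.0]]
force: [0.0, 0.6, -1.0]
grip_width: 0.0306
grasp_force: 15.0
```

To row units: -0.056 m / 0.25 = -0.224, -0.045 m / 0.25 = -0.18.

Emit:
servo_tool --motion '[0,0,0,-0.016,-0.12,0,0.02,0,0,0,-0.024,-0.18,0,0.02,0,0,0,-0.028,-0.224,0,0.02,0,0,0,-0.028,-0.224,0,0.02,0,0,0,-0.028,-0.224,0,0.02]'

```text
clock: 5.95
tcp_pos: [0.6314, -0.1104, 0.1455]
tool_rot: [[-0.956, 0.294, 0.0], [0.294, 0.956, 0.002], [0.001, 0.002, -1.0]]
force: [0.1, 0.2, 0.2]
grip_width: 0.0309
grasp_force: 15.0
```

```bash
python3 - <<'E'
from h import *
g=(.663,.112)
look("w2.png",{"green":((.631,-.1125),.009),"red":(g,.074),"yellow":(g,.052),"blue":(g,.030)})
print(get_state()["grasp_force"],get_state()["force"])
E
```

```text
green px [321. 231.] (array([ 0.6628, -0.1208]), 0.1265, array([ 0.664 , -0.1221,  0.0726,  0.1315]))
red px [643. 202.] (array([0.6594, 0.0994]), 0.0474, array([0.659 , 0.1047, 0.0401, 0.0547]))
yellow px [618. 198.] (array([0.6584, 0.1037]), 0.0617, array([0.6591, 0.1075, 0.0531, 0.0692]))
blue px [596. 194.] (array([0.6577, 0.1029]), 0.0724, array([0.6593, 0.1077, 0.0639, 0.0829]))
[ 0.6315 -0.1099  0.1455] 6.0
15.000068843364716 [-0.96072552  1.06454452 -0.62973797]
```

View pics/w2.png

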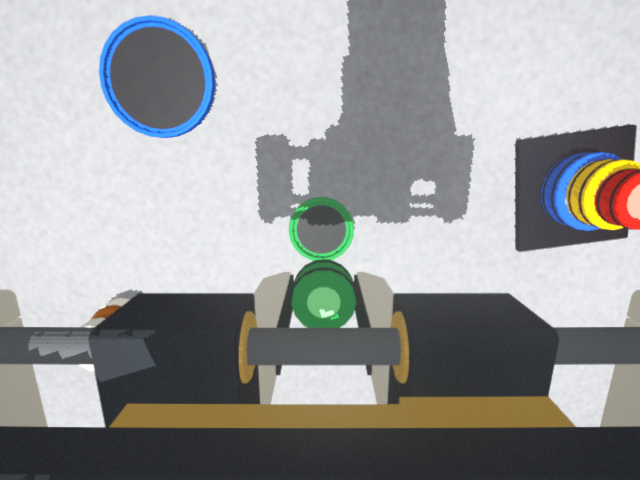

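Green is held level at (323,297). The tray at (321,231) is where my calibration predicted it. I'll lower it.

Emit:
servo_tool --motion '[0,0,0,0,0,-0.1,0.02,0,0,0,0,0,-0.24,0.02,0,0,0,0,0,-0.38,0.02,0,0,0,0,0,-0.46,0.02,0,0,0,0,0,-0.5,0.02]'

```text
clock: 6.5
tcp_pos: [0.63, -0.1099, 0.0182]
tool_rot: [[-0.956, 0.293, -0.004], [0.293, 0.956, 0.002], [0.004, 0.001, -1.0]]
force: [-0.7, -0.1, 0.4]
grip_width: 0.0303
grasp_force: 15.0
```

Emit:
servo_tool --motion '[0,0,0,0,0,-0.012,0.02,0,0,0,0,0,-0.02,0.02,0,0,0,0,0,-0.024,0.02,0,0,0,0,0,-0.028,0.02,0,0,0,0,0,-0.032,0.02]'

```text
clock: 7.0
tcp_pos: [0.6316, -0.1129, 0.0135]
tool_rot: [[-0.955, 0.296, 0.001], [0.296, 0.955, -0.0], [-0.002, 0.0, -1.0]]
force: [-0.6, -0.6, -0.6]
grip_width: 0.0308
grasp_force: 15.0
```

To row units: -0.001 m / 0.25 = -0.004, -0.0005 m / 0.25 = -0.002.

Emit:
servo_tool --motion '[0,0,0,0,0,-0.002,0.02,0,0,0,0,0,-0.004,0.02,0,0,0,0,0,-0.004,0.02]'

```text
clock: 7.3
tcp_pos: [0.6312, -0.1128, 0.0124]
tool_rot: [[-0.955, 0.296, 0.0], [0.296, 0.955, -0.0], [-0.001, 0.0, -1.0]]
force: [-1.3, 0.3, 4.5]
grip_width: 0.0302
grasp_force: 15.0
```

Emit:
servo_tool --motion '[0,0,0,0,0,0,0.032,0,0,0,0,0,0,0.036,0,0,0,0,0,0,0.042,0,0,0,0,0,0,0.05,0,0,0,0,0,0,0.05]'

```text
clock: 7.8
tcp_pos: [0.631, -0.1127, 0.0114]
tool_rot: [[-0.955, 0.296, -0.0], [0.296, 0.955, -0.0], [0.0, -0.0, -1.0]]
force: [-0.5, -0.6, -0.3]
grip_width: 0.049
grasp_force: 0.0
```

To row units: 0.16 m / 0.25 = 0.64, 0.12 m / 0.25 = 0.48.

Emit:
servo_tool --motion '[0,0,0,0,0,0.04,0.055,0,0,0,0,0,0.16,0.06,0,0,0,0,0,0.32,0.08,0,0,0,0,0,0.48,0.093,0,0,0,0,0,0.64,0.093]'

```text
clock: 8.3
tcp_pos: [0.631, -0.1127, 0.1741]
tool_rot: [[-0.955, 0.296, 0.001], [0.296, 0.955, -0.0], [-0.001, 0.0, -1.0]]
force: [0.9, -0.7, 0.6]
grip_width: 0.0795
grasp_force: 0.0
```

To row units: 0.21 m / 0.25 = 0.84, 0.17 m / 0.25 = 0.68.

Emit:
servo_tool --motion '[0,0,0,0.02,0.14,0.08,0.093,0,0,0,0.048,0.32,0.12,0.093,0,0,0,0.072,0.5,0.12,0.093,0,0,0,0.096,0.68,0.12,0.093,0,0,0,0.124,0.84,0.12,0.093]'

```text
clock: 8.8
tcp_pos: [0.6619, 0.1002, 0.2029]
tool_rot: [[-0.956, 0.295, 0.001], [0.295, 0.956, 0.001], [-0.001, 0.001, -1.0]]
force: [0.2, -0.2, 0.3]
grip_width: 0.0932
grasp_force: 0.0
```

To row units: 0.016 m / 0.25 = 0.064.

Emit:
servo_tool --motion '[0,0,0,0,0.064,0,0.093,0,0,0,0,0.064,0,0.093,0,0,0,0,0.064,0,0.093,0,0,0,0,0.064,0,0.093]'

```text
clock: 9.2
tcp_pos: [0.6623, 0.1091, 0.202]
tool_rot: [[-0.954, 0.301, 0.0], [0.301, 0.954, -0.003], [-0.001, -0.003, -1.0]]
force: [0.1, -0.6, 0.8]
grip_width: 0.093
grasp_force: 0.0
```

```bash
python3 - <<'E'
from h import *
g=(.661,.113)
look("w3.png",{"green":((.631,-.1125),.027),"red":(g,.074),"yellow":(g,.052),"blue":(g,.030)})
E
```

```text
green px [111. 257.] (array([ 0.6284, -0.0991]), 0.0593, array([ 0.628 , -0.0989,  0.0548,  0.0589]))
red px [328. 230.] (array([0.6613, 0.1141]), 0.0445, array([0.6616, 0.1142, 0.0407, 0.0445]))
yellow px [328. 225.] (array([0.66  , 0.1133]), 0.0538, array([0.6609, 0.1132, 0.0518, 0.0549]))
blue px [328. 220.] (array([0.6603, 0.1109]), 0.0646, array([0.6603, 0.1111, 0.0631, 0.0641]))
[0.6623 0.1095 0.2019] 9.25
```

View pics/w3.png

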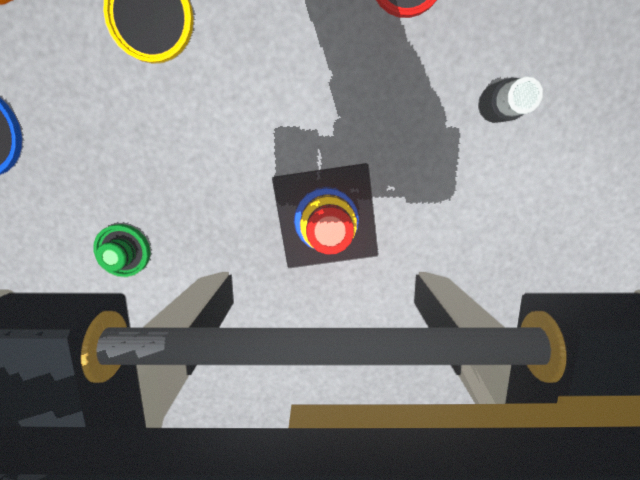

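Green sits inside its tray at (113,255). Red is now on top at (330,230), nearly below the tool.

To row units: -0.143 m / 0.25 = -0.572, -0.133 m / 0.25 = -0.532.

Emit:
servo_tool --motion '[0,0,0,0,0,-0.1,0.093,0,0,0,0,0,-0.26,0.093,0,0,0,0,0,-0.44,0.09,0,0,0,0,0,-0.532,0.08,0,0,0,0,0,-0.572,0.07]'

```text
clock: 9.75
tcp_pos: [0.6603, 0.1105, 0.0556]
tool_rot: [[-0.954, 0.299, -0.005], [0.299, 0.954, -0.002], [0.004, -0.004, -1.0]]
force: [0.5, -1.5, -0.5]
grip_width: 0.0786
grasp_force: 0.0
```

Emit:
servo_tool --motion '[0,0,0,0,0,0,0.055,0,0,0,0,0,0,0.05,0,0,0,0,0,0,0.046,0,0,0,0,0,0,0.04,0,0,0,0,0,0,0.035]'

```text
clock: 10.25
tcp_pos: [0.6629, 0.1136, 0.0601]
tool_rot: [[-0.955, 0.296, 0.002], [0.296, 0.955, 0.001], [-0.002, 0.001, -1.0]]
force: [-0.4, -0.3, 2.3]
grip_width: 0.0416
grasp_force: 15.0
```

Emit:
servo_tool --motion '[0,0,0,0,0,0,0.03,0,0,0,0,0,0,0.03,0,0,0,0,0,0,0.03]'

```text
clock: 10.55
tcp_pos: [0.663, 0.1136, 0.06]
tool_rot: [[-0.955, 0.296, 0.002], [0.296, 0.955, 0.0], [-0.002, 0.001, -1.0]]
force: [-0.9, -0.1, 6.0]
grip_width: 0.0415
grasp_force: 15.0
```

Emit:
servo_tool --motion '[0,0,0,0,0,0.012,0.03,0,0,0,0,0,0.06,0.03,0,0,0,0,0,0.14,0.03,0,0,0,0,0,0.22,0.03,0,0,0,0,0,0.26,0.03]'

```text
clock: 11.05
tcp_pos: [0.6629, 0.1134, 0.1259]
tool_rot: [[-0.955, 0.296, 0.003], [0.296, 0.955, 0.0], [-0.003, 0.001, -1.0]]
force: [0.1, -0.4, -0.4]
grip_width: 0.0416
grasp_force: 15.0
```

To row units: -0.138 m / 0.25 = -0.552, -0.105 m / 0.25 = -0.42.

Emit:
servo_tool --motion '[0,0,0,-0.048,0.036,0.02,0.03,0,0,0,-0.16,0.112,0.06,0.03,0,0,0,-0.288,0.204,0.08,0.03,0,0,0,-0.42,0.296,0.08,0.03,0,0,0,-0.552,0.388,0.08,0.03]'

```text
clock: 11.55
tcp_pos: [0.5209, 0.2116, 0.1432]
tool_rot: [[-0.955, 0.296, -0.002], [0.296, 0.955, 0.0], [0.002, -0.001, -1.0]]
force: [0.3, 1.0, -1.0]
grip_width: 0.0414
grasp_force: 15.0
```

To row units: -0.052 m / 0.25 = -0.208, -0.045 m / 0.25 = -0.18.

Emit:
servo_tool --motion '[0,0,0,-0.112,0.08,0,0.03,0,0,0,-0.18,0.128,0,0.03,0,0,0,-0.208,0.148,0,0.03,0,0,0,-0.208,0.148,0,0.03,0,0,0,-0.208,0.148,0,0.03]'

```text
clock: 12.05
tcp_pos: [0.4728, 0.2463, 0.1435]
tool_rot: [[-0.955, 0.297, 0.001], [0.297, 0.955, -0.001], [-0.001, -0.001, -1.0]]
force: [0.8, -0.4, -1.3]
grip_width: 0.0418
grasp_force: 15.0
```

```bash
python3 - <<'E'
from h import *
g=(.663,.112)
look("w4.png",{"red":((.472,.2475),.009)})
print(get_state()["grasp_force"],get_state()["force"])
E
```

```text
red px [325. 230.] (array([0.502 , 0.2361]), 0.1392, array([0.5088, 0.2355, 0.0891, 0.1537]))
[0.4732 0.246  0.1435] 12.1
14.999357610940933 [ 0.97558441  0.71338762 -0.49459584]
```

View pics/w4.png

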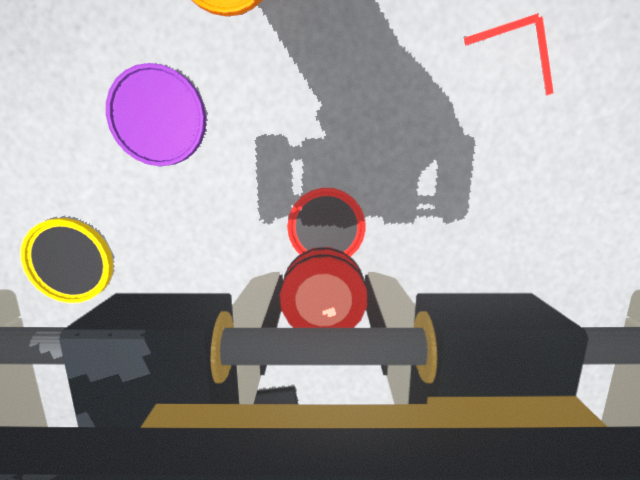

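Red is held level at (323,300). The tray centre is near (326,226), about 4 px above the prediction, so I'll add a 2 mm correction.

To row units: -0.124 m / 0.25 = -0.496, -0.002 m / 0.25 = -0.008.

Emit:
servo_tool --motion '[0,0,0,-0.008,0,-0.1,0.03,0,0,0,-0.008,0,-0.24,0.03,0,0,0,-0.008,0,-0.38,0.03,0,0,0,-0.008,0,-0.46,0.03,0,0,0,-0.008,0,-0.496,0.03]'

```text
clock: 12.6
tcp_pos: [0.4702, 0.2453, 0.0174]
tool_rot: [[-0.954, 0.299, -0.003], [0.299, 0.954, -0.003], [0.002, -0.003, -1.0]]
force: [-0.2, 0.2, -0.7]
grip_width: 0.0414
grasp_force: 15.0
```

To row units: -0.007 m / 0.25 = -0.028, -0.003 m / 0.25 = -0.012.

Emit:
servo_tool --motion '[0,0,0,0,0,-0.012,0.03,0,0,0,0,0,-0.02,0.03,0,0,0,0,0,-0.024,0.03,0,0,0,0,0,-0.026,0.03,0,0,0,0,0,-0.028,0.03]'

```text
clock: 13.1
tcp_pos: [0.4705, 0.2476, 0.0134]
tool_rot: [[-0.955, 0.296, 0.001], [0.296, 0.955, 0.001], [-0.001, 0.001, -1.0]]
force: [-0.0, -0.1, -1.5]
grip_width: 0.0414
grasp_force: 15.0
```

To row units: -0.001 m / 0.25 = -0.004, -0.0005 m / 0.25 = -0.002.

Emit:
servo_tool --motion '[0,0,0,0,0,-0.002,0.03,0,0,0,0,0,-0.004,0.03,0,0,0,0,0,-0.004,0.03]'

```text
clock: 13.4
tcp_pos: [0.4704, 0.2475, 0.013]
tool_rot: [[-0.955, 0.296, 0.001], [0.296, 0.955, 0.001], [-0.001, 0.001, -1.0]]
force: [-2.0, -0.5, 8.3]
grip_width: 0.0417
grasp_force: 15.0
```

Emit:
servo_tool --motion '[0,0,0,0,0,0,0.043,0,0,0,0,0,0,0.047,0,0,0,0,0,0,0.053,0,0,0,0,0,0,0.06,0,0,0,0,0,0,0.06]'

```text
clock: 13.9
tcp_pos: [0.47, 0.2473, 0.0115]
tool_rot: [[-0.955, 0.296, -0.0], [0.296, 0.955, -0.0], [0.0, -0.0, -1.0]]
force: [0.1, 0.6, -0.4]
grip_width: 0.0592
grasp_force: 0.0
```

To row units: 0.16 m / 0.25 = 0.64, 0.12 m / 0.25 = 0.48.

Emit:
servo_tool --motion '[0,0,0,0,0,0.04,0.065,0,0,0,0,0,0.16,0.07,0,0,0,0,0,0.32,0.085,0,0,0,0,0,0.48,0.093,0,0,0,0,0,0.64,0.093]'

```text
clock: 14.4
tcp_pos: [0.4698, 0.2471, 0.1739]
tool_rot: [[-0.955, 0.296, 0.0], [0.296, 0.955, 0.0], [-0.0, 0.0, -1.0]]
force: [0.1, 0.2, -0.6]
grip_width: 0.0895
grasp_force: 0.0
```

To row units: 0.17 m / 0.25 = 0.68, 0.136 m / 0.25 = 0.544.

Emit:
servo_tool --motion '[0,0,0,0.112,-0.08,0.08,0.093,0,0,0,0.256,-0.18,0.12,0.093,0,0,0,0.4,-0.28,0.12,0.093,0,0,0,0.544,-0.38,0.12,0.093,0,0,0,0.68,-0.48,0.12,0.093]'

```text
clock: 14.9
tcp_pos: [0.6413, 0.1261, 0.2027]
tool_rot: [[-0.955, 0.296, 0.001], [0.296, 0.955, 0.0], [-0.001, 0.0, -1.0]]
force: [0.2, 0.3, -0.7]
grip_width: 0.0931
grasp_force: 0.0
```

To row units: 0.02 m / 0.25 = 0.08, 0.015 m / 0.25 = 0.06.

Emit:
servo_tool --motion '[0,0,0,0.06,-0.04,0,0.093,0,0,0,0.08,-0.056,0,0.093,0,0,0,0.08,-0.056,0,0.093,0,0,0,0.08,-0.056,0,0.093]'

```text
clock: 15.3
tcp_pos: [0.6588, 0.1151, 0.2019]
tool_rot: [[-0.956, 0.294, -0.001], [0.294, 0.956, 0.001], [0.001, 0.001, -1.0]]
force: [0.9, 0.6, -0.3]
grip_width: 0.0931
grasp_force: 0.0
```

```bash
python3 - <<'E'
from h import *
g=(.661,.113)
look("w5.png",{"yellow":(g,.052),"blue":(g,.030)})
E
```

```text
yellow px [322. 230.] (array([0.6606, 0.1133]), 0.0553, array([0.6609, 0.1133, 0.0521, 0.0553]))
blue px [322. 226.] (array([0.6606, 0.111 ]), 0.0638, array([0.6606, 0.111 , 0.0631, 0.0633]))
[0.6588 0.1154 0.202 ] 15.35
```

View pics/w5.png

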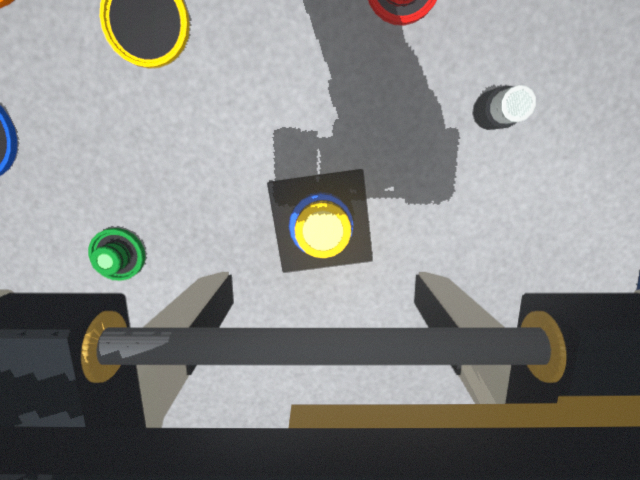

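Yellow is now on top at (323,230), right below the tool, and the blue rim shows around it.

Emit:
servo_tool --motion '[0,0,0,0.002,0,-0.1,0.093,0,0,0,0.002,0,-0.28,0.093,0,0,0,0.002,0,-0.46,0.093,0,0,0,0.002,0,-0.6,0.088,0,0,0,0.002,0,-0.66,0.08]'

```text
clock: 15.85
tcp_pos: [0.657, 0.1146, 0.0332]
tool_rot: [[-0.956, 0.294, -0.007], [0.294, 0.956, -0.0], [0.007, -0.002, -1.0]]
force: [-0.5, -0.3, 0.0]
grip_width: 0.0842
grasp_force: 0.0
```

Emit:
servo_tool --motion '[0,0,0,0,0,0,0.07,0,0,0,0,0,0,0.063,0,0,0,0,0,0,0.057,0,0,0,0,0,0,0.052,0,0,0,0,0,0,0.045]'

```text
clock: 16.35
tcp_pos: [0.6619, 0.1135, 0.0387]
tool_rot: [[-0.955, 0.296, 0.003], [0.296, 0.955, 0.001], [-0.003, 0.002, -1.0]]
force: [-0.8, 1.1, 4.4]
grip_width: 0.0524
grasp_force: 15.0
```

Emit:
servo_tool --motion '[0,0,0,0,0,0,0.04,0,0,0,0,0,0,0.04,0,0,0,0,0,0,0.04]'

```text
clock: 16.65
tcp_pos: [0.6618, 0.1135, 0.0387]
tool_rot: [[-0.955, 0.296, 0.003], [0.296, 0.955, 0.001], [-0.003, 0.002, -1.0]]
force: [-1.5, -0.5, 6.6]
grip_width: 0.0525
grasp_force: 15.0
```

Emit:
servo_tool --motion '[0,0,0,0,0,0.012,0.04,0,0,0,0,0,0.06,0.04,0,0,0,0,0,0.14,0.04,0,0,0,0,0,0.24,0.04,0,0,0,0,0,0.32,0.04]'

```text
clock: 17.15
tcp_pos: [0.6607, 0.1132, 0.1183]
tool_rot: [[-0.955, 0.296, 0.001], [0.296, 0.955, 0.0], [-0.001, 0.0, -1.0]]
force: [-0.1, -0.6, -1.4]
grip_width: 0.0524
grasp_force: 15.0
```

To row units: -0.16 m / 0.25 = -0.64, -0.12 m / 0.25 = -0.48.

Emit:
servo_tool --motion '[0,0,0,-0.052,-0.024,0.06,0.04,0,0,0,-0.18,-0.08,0.1,0.04,0,0,0,-0.32,-0.144,0.1,0.04,0,0,0,-0.48,-0.216,0.1,0.04,0,0,0,-0.64,-0.288,0.1,0.04]'

```text
clock: 17.65
tcp_pos: [0.499, 0.0406, 0.1422]
tool_rot: [[-0.955, 0.296, 0.001], [0.296, 0.955, -0.0], [-0.001, 0.0, -1.0]]
force: [0.4, -0.5, 0.3]
grip_width: 0.0525
grasp_force: 15.0
```

To row units: -0.0685 m / 0.25 = -0.274, -0.056 m / 0.25 = -0.224.

Emit:
servo_tool --motion '[0,0,0,-0.14,-0.064,0,0.04,0,0,0,-0.224,-0.104,0,0.04,0,0,0,-0.274,-0.124,0,0.04,0,0,0,-0.274,-0.124,0,0.04,0,0,0,-0.274,-0.124,0,0.04]'

```text
clock: 18.15
tcp_pos: [0.4331, 0.0105, 0.1422]
tool_rot: [[-0.955, 0.296, 0.002], [0.296, 0.955, 0.0], [-0.002, 0.001, -1.0]]
force: [1.0, 0.6, -1.9]
grip_width: 0.0527
grasp_force: 15.0
```

```bash
python3 - <<'E'
from h import *
look("w6.png",{"yellow":((.432,.0105),.009)})
print(get_state()["grasp_force"],get_state()["force"],get_state()["joint_pos"].round(2))
E
```

```text
yellow px [324. 230.] (array([0.4472, 0.0053]), 0.288, array([ 0.5506, -0.012 ,  0.2183,  0.4553]))
[0.4335 0.0108 0.1421] 18.2
14.999444335699081 [ 0.60565897  1.16083838 -0.58026081] [-0.09  0.4   0.03  2.12 -0.02  0.62  1.21]
```

View pics/w6.png

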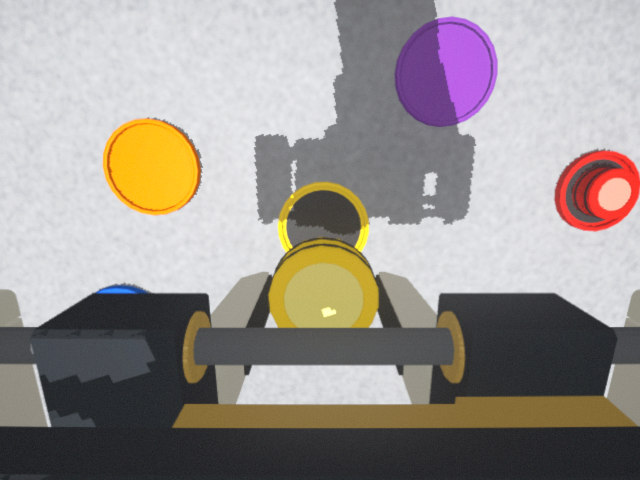

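Yellow is held level at (323,298). Its tray is centred near (323,228), as predicted, and red lies in its tray at (598,190). I'll lower yellow.

To row units: -0.122 m / 0.25 = -0.488, -0.025 m / 0.25 = -0.1.

Emit:
servo_tool --motion '[0,0,0,-0.004,0,-0.1,0.04,0,0,0,-0.004,0,-0.24,0.04,0,0,0,-0.004,0,-0.38,0.04,0,0,0,-0.004,0,-0.456,0.04,0,0,0,-0.004,0,-0.488,0.04]'

```text
clock: 18.7
tcp_pos: [0.4314, 0.0109, 0.0177]
tool_rot: [[-0.955, 0.295, -0.002], [0.295, 0.955, 0.0], [0.002, -0.001, -1.0]]
force: [0.4, 0.5, -1.5]
grip_width: 0.0525
grasp_force: 15.0
```

To row units: -0.007 m / 0.25 = -0.028, -0.0065 m / 0.25 = -0.026.

Emit:
servo_tool --motion '[0,0,0,0,0,-0.012,0.04,0,0,0,0,0,-0.02,0.04,0,0,0,0,0,-0.024,0.04,0,0,0,0,0,-0.026,0.04,0,0,0,0,0,-0.028,0.04]'

```text
clock: 19.2
tcp_pos: [0.4316, 0.0103, 0.0135]
tool_rot: [[-0.955, 0.296, 0.002], [0.296, 0.955, 0.0], [-0.002, 0.001, -1.0]]
force: [-1.5, -0.0, 9.5]
grip_width: 0.0523
grasp_force: 15.0
```

Emit:
servo_tool --motion '[0,0,0,0,0,-0.002,0.04,0,0,0,0,0,-0.004,0.04,0,0,0,0,0,-0.004,0.04]'

```text
clock: 19.5
tcp_pos: [0.4317, 0.0103, 0.0135]
tool_rot: [[-0.955, 0.296, 0.002], [0.296, 0.955, 0.0], [-0.002, 0.001, -1.0]]
force: [-1.4, 0.2, 13.8]
grip_width: 0.0522
grasp_force: 15.0
```

To row units: 0.0015 m / 0.25 = 0.006.

Emit:
servo_tool --motion '[0,0,0,0,0,0.006,0.054,0,0,0,0,0,0.006,0.058,0,0,0,0,0,0.006,0.064,0,0,0,0,0,0.006,0.07,0,0,0,0,0,0.006,0.07]'

```text
clock: 20.0
tcp_pos: [0.431, 0.0103, 0.013]
tool_rot: [[-0.955, 0.296, -0.0], [0.296, 0.955, -0.0], [0.0, -0.0, -1.0]]
force: [0.1, 0.0, 0.1]
grip_width: 0.0696
grasp_force: 0.0
```

Emit:
servo_tool --motion '[0,0,0,0,0,0.04,0.075,0,0,0,0,0,0.16,0.08,0,0,0,0,0,0.32,0.09,0,0,0,0,0,0.48,0.093,0,0,0,0,0,0.64,0.093]'

```text
clock: 20.5
tcp_pos: [0.4304, 0.0102, 0.1753]
tool_rot: [[-0.955, 0.296, -0.0], [0.296, 0.955, -0.0], [0.0, -0.0, -1.0]]
force: [0.2, 0.3, -1.3]
grip_width: 0.0925
grasp_force: 0.0
```

To row units: 0.19 m / 0.25 = 0.76, 0.15 m / 0.25 = 0.6.

Emit:
servo_tool --motion '[0,0,0,0.12,0.052,0.06,0.093,0,0,0,0.28,0.124,0.08,0.093,0,0,0,0.44,0.196,0.08,0.093,0,0,0,0.6,0.268,0.08,0.093,0,0,0,0.76,0.34,0.08,0.093]'

```text
clock: 21.0
tcp_pos: [0.6221, 0.096, 0.194]
tool_rot: [[-0.955, 0.296, 0.0], [0.296, 0.955, -0.0], [-0.0, -0.0, -1.0]]
force: [0.4, 1.4, -0.0]
grip_width: 0.0932
grasp_force: 0.0
```

To row units: 0.0395 m / 0.25 = 0.158, 0.025 m / 0.25 = 0.1.

Emit:
servo_tool --motion '[0,0,0,0.1,0.04,0,0.093,0,0,0,0.158,0.0668,0,0.093,0,0,0,0.158,0.0668,0,0.093,0,0,0,0.158,0.0668,0,0.093]'

```text
clock: 21.4
tcp_pos: [0.6596, 0.1116, 0.1931]
tool_rot: [[-0.955, 0.296, -0.002], [0.296, 0.955, -0.001], [0.001, -0.001, -1.0]]
force: [-0.1, 0.8, -0.4]
grip_width: 0.0932
grasp_force: 0.0
```

```bash
python3 - <<'E'
from h import *
g=(.661,.113)
look("w7.png",{"blue":(g,.030)})
E
```

```text
blue px [326. 226.] (array([0.6601, 0.1114]), 0.0666, array([0.6603, 0.1114, 0.0645, 0.0663]))
[0.6594 0.1112 0.1933] 21.45
```

View pics/w7.png

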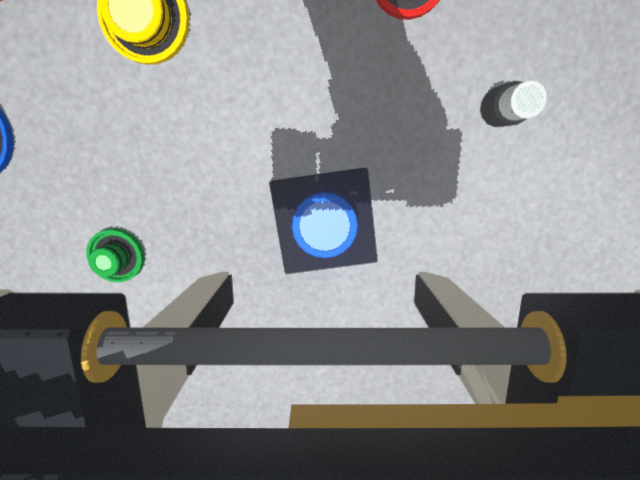

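Blue is alone on the plate at (325,226), below the tool. Yellow lies in its tray at (140,22).

To row units: -0.145 m / 0.25 = -0.58, -0.13 m / 0.25 = -0.52.

Emit:
servo_tool --motion '[0,0,0,0,-0.002,-0.1,0.093,0,0,0,0,-0.002,-0.26,0.093,0,0,0,0,-0.002,-0.42,0.093,0,0,0,0,-0.002,-0.52,0.093,0,0,0,0,-0.002,-0.58,0.093]'

```text
clock: 21.95
tcp_pos: [0.6582, 0.1104, 0.0463]
tool_rot: [[-0.955, 0.297, -0.004], [0.297, 0.955, -0.001], [0.004, -0.002, -1.0]]
force: [0.2, 0.5, 0.3]
grip_width: 0.0931
grasp_force: 0.0
```

To row units: -0.0335 m / 0.25 = -0.134, -0.032 m / 0.25 = -0.128.

Emit:
servo_tool --motion '[0,0,0,0,0,-0.04,0.093,0,0,0,0,0,-0.08,0.09,0,0,0,0,0,-0.112,0.085,0,0,0,0,0,-0.128,0.08,0,0,0,0,0,-0.134,0.075]'

```text
clock: 22.45
tcp_pos: [0.6607, 0.1115, 0.0147]
tool_rot: [[-0.955, 0.296, 0.0], [0.296, 0.955, 0.0], [-0.0, 0.0, -1.0]]
force: [-1.1, 0.2, 0.4]
grip_width: 0.0771
grasp_force: 0.0
```

Emit:
servo_tool --motion '[0,0,0,0,0,0,0.07,0,0,0,0,0,0,0.065,0,0,0,0,0,0,0.06,0,0,0,0,0,0,0.055,0,0,0,0,0,0,0.05]'

```text
clock: 22.95
tcp_pos: [0.661, 0.1117, 0.0152]
tool_rot: [[-0.955, 0.296, 0.001], [0.296, 0.955, 0.0], [-0.001, 0.001, -1.0]]
force: [0.8, -0.1, 2.5]
grip_width: 0.0636
grasp_force: 15.0
```

To row units: 0.1 m / 0.25 = 0.4, 0.07 m / 0.25 = 0.28.

Emit:
servo_tool --motion '[0,0,0,0,0,0.012,0.05,0,0,0,0,0,0.06,0.05,0,0,0,0,0,0.16,0.05,0,0,0,0,0,0.28,0.05,0,0,0,0,0,0.4,0.05]'

```text
clock: 23.45
tcp_pos: [0.6601, 0.1113, 0.1159]
tool_rot: [[-0.955, 0.296, -0.001], [0.296, 0.955, -0.0], [0.001, -0.001, -1.0]]
force: [0.7, -0.1, -1.9]
grip_width: 0.0635
grasp_force: 15.0
```

To row units: -0.143 m / 0.25 = -0.572, -0.108 m / 0.25 = -0.432.

Emit:
servo_tool --motion '[0,0,0,-0.032,-0.052,0.072,0.05,0,0,0,-0.096,-0.16,0.1,0.05,0,0,0,-0.176,-0.292,0.1,0.05,0,0,0,-0.26,-0.432,0.1,0.05,0,0,0,-0.344,-0.572,0.1,0.05]'

```text
clock: 23.95
tcp_pos: [0.5735, -0.0327, 0.1404]
tool_rot: [[-0.955, 0.296, 0.0], [0.296, 0.955, -0.0], [-0.001, -0.0, -1.0]]
force: [0.7, -0.1, -1.7]
grip_width: 0.0636
grasp_force: 15.0
```

To row units: -0.159 m / 0.25 = -0.636, -0.139 m / 0.25 = -0.556.

Emit:
servo_tool --motion '[0,0,0,-0.08,-0.136,0,0.05,0,0,0,-0.168,-0.28,0,0.05,0,0,0,-0.256,-0.428,0,0.05,0,0,0,-0.332,-0.556,0,0.05,0,0,0,-0.38,-0.636,0,0.05]'

```text
clock: 24.45
tcp_pos: [0.4771, -0.194, 0.1404]
tool_rot: [[-0.954, 0.301, -0.001], [0.301, 0.954, -0.002], [0.0, -0.002, -1.0]]
force: [1.0, -0.0, -2.4]
grip_width: 0.0638
grasp_force: 15.0
```

To row units: -0.0125 m / 0.25 = -0.05, -0.009 m / 0.25 = -0.036.

Emit:
servo_tool --motion '[0,0,0,-0.022,-0.036,0,0.05,0,0,0,-0.03,-0.05,0,0.05,0,0,0,-0.03,-0.05,0,0.05,0,0,0,-0.03,-0.05,0,0.05,0,0,0,-0.03,-0.05,0,0.05]'

```text
clock: 24.95
tcp_pos: [0.473, -0.2014, 0.1396]
tool_rot: [[-0.956, 0.293, 0.0], [0.293, 0.956, 0.001], [-0.0, 0.001, -1.0]]
force: [-0.5, 0.9, -1.0]
grip_width: 0.0633
grasp_force: 15.0
```

```bash
python3 - <<'E'
from h import *
look("w8.png",{"blue":((.472,-.203),.009)})
print(get_state()["grasp_force"],get_state()["force"],get_state()["joint_pos"].round(2))
E
```

```text
blue px [322. 232.] (array([ 0.5045, -0.2119]), 0.1621, array([ 0.526 , -0.2186,  0.1223,  0.2081]))
[ 0.4728 -0.2016  0.1396] 25.0
14.999732226133347 [ 0.10588413 -0.5836508  -1.5747262 ] [ 0.36  0.51  0.    1.91 -0.    0.72  1.64]
```

View pics/w8.png

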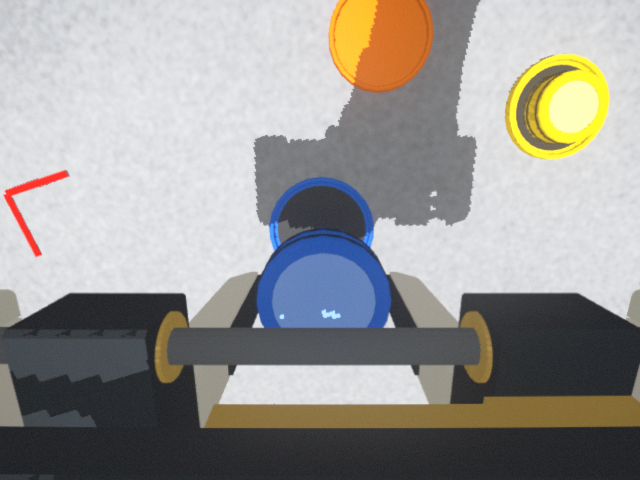

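Blue is held level at (323,300). Its tray is centred near (322,229), as predicted. Yellow lies flat in its tray at (558,106).

To row units: -0.12 m / 0.25 = -0.48, -0.112 m / 0.25 = -0.448.

Emit:
servo_tool --motion '[0,0,0,-0.004,0,-0.1,0.05,0,0,0,-0.004,0,-0.24,0.05,0,0,0,-0.004,0,-0.38,0.05,0,0,0,-0.004,0,-0.448,0.05,0,0,0,-0.004,0,-0.48,0.05]'

```text
clock: 25.5
tcp_pos: [0.4705, -0.2018, 0.0178]
tool_rot: [[-0.956, 0.295, -0.003], [0.295, 0.956, 0.001], [0.003, 0.001, -1.0]]
force: [-0.7, -0.2, -1.6]
grip_width: 0.0633
grasp_force: 15.0
```

To row units: -0.007 m / 0.25 = -0.028, -0.003 m / 0.25 = -0.012.

Emit:
servo_tool --motion '[0,0,0,0,0,-0.012,0.05,0,0,0,0,0,-0.02,0.05,0,0,0,0,0,-0.024,0.05,0,0,0,0,0,-0.026,0.05,0,0,0,0,0,-0.028,0.05]'

```text
clock: 26.0
tcp_pos: [0.4715, -0.2032, 0.0133]
tool_rot: [[-0.955, 0.296, 0.001], [0.296, 0.955, -0.001], [-0.001, -0.0, -1.0]]
force: [0.1, 0.6, -1.4]
grip_width: 0.0633
grasp_force: 15.0
```

To row units: -0.001 m / 0.25 = -0.004, -0.0005 m / 0.25 = -0.002.

Emit:
servo_tool --motion '[0,0,0,0,0,-0.002,0.05,0,0,0,0,0,-0.004,0.05,0,0,0,0,0,-0.004,0.05]'

```text
clock: 26.3
tcp_pos: [0.4712, -0.2031, 0.0121]
tool_rot: [[-0.955, 0.296, 0.0], [0.296, 0.955, -0.0], [-0.0, -0.0, -1.0]]
force: [-0.3, -0.4, 1.4]
grip_width: 0.0638
grasp_force: 15.0
```

Contact is only light, so I'll go another half millimetre and then release.

To row units: -0.0005 m / 0.25 = -0.002.

Emit:
servo_tool --motion '[0,0,0,0,0,-0.002,0.05,0,0,0,0,0,-0.002,0.05]'

```text
clock: 26.5
tcp_pos: [0.4712, -0.2031, 0.0121]
tool_rot: [[-0.955, 0.296, 0.001], [0.296, 0.955, -0.0], [-0.001, -0.0, -1.0]]
force: [-0.8, -0.0, 6.6]
grip_width: 0.0638
grasp_force: 15.0
```

Emit:
servo_tool --motion '[0,0,0,0,0,0,0.065,0,0,0,0,0,0,0.069,0,0,0,0,0,0,0.075,0,0,0,0,0,0,0.082,0,0,0,0,0,0,0.082]'

```text
clock: 27.0
tcp_pos: [0.471, -0.203, 0.011]
tool_rot: [[-0.955, 0.296, -0.0], [0.296, 0.955, 0.0], [0.0, -0.0, -1.0]]
force: [0.0, 0.4, -0.4]
grip_width: 0.0814
grasp_force: 0.0
```

To row units: 0.16 m / 0.25 = 0.64, 0.12 m / 0.25 = 0.48.

Emit:
servo_tool --motion '[0,0,0,0,0,0.04,0.085,0,0,0,0,0,0.16,0.09,0,0,0,0,0,0.32,0.093,0,0,0,0,0,0.48,0.093,0,0,0,0,0,0.64,0.093]'

```text
clock: 27.5
tcp_pos: [0.4707, -0.2029, 0.1734]
tool_rot: [[-0.955, 0.296, 0.0], [0.296, 0.955, -0.0], [-0.0, -0.0, -1.0]]
force: [0.9, -0.5, 0.2]
grip_width: 0.0928
grasp_force: 0.0
```

To row units: -0.14 m / 0.25 = -0.56, -0.12 m / 0.25 = -0.48.

Emit:
servo_tool --motion '[0,0,0,0.08,-0.12,0.12,0.093,0,0,0,0.16,-0.24,0.24,0.093,0,0,0,0.2,-0.36,0.32,0.093,0,0,0,0.24,-0.48,0.4,0.093,0,0,0,0.24,-0.56,0.4,0.093]'

```text
clock: 28.0
tcp_pos: [0.5328, -0.3459, 0.275]
tool_rot: [[-0.955, 0.297, 0.006], [0.297, 0.955, -0.005], [-0.007, -0.003, -1.0]]
force: [-0.5, 0.2, -0.6]
grip_width: 0.0931
grasp_force: 0.0
```

```bash
python3 - <<'E'
from h import *
a=grab_frame("scene"); b=grab_frame("top")
save("end.png",np.hstack([cv2.resize(a[120:460,180:520],(400,400)),cv2.resize(b[130:350,170:470][:,40:260],(400,400))]))
for c,z in (("cell_green",.016),("cell_red",.016),("cell_yellow",.016),("cell_blue",.016),("eyepiece",.03),("jar",.03)):
    print(c,[(onz("scene",r["position"],z).round(3),round(r["confidence"],2)) for r in spot_in("scene",c)[:1]])
print(get_state()["tcp_pos"],get_state()["clock"])
E
```

```text
cell_green [(array([ 0.627, -0.113,  0.016]), 0.86)]
cell_red [(array([0.473, 0.243, 0.016]), 0.6)]
cell_yellow [(array([0.425, 0.006, 0.016]), 0.87)]
cell_blue [(array([ 0.478, -0.207,  0.016]), 0.88)]
eyepiece [(array([0.605, 0.302, 0.03 ]), 0.89)]
jar [(array([ 0.664, -0.32 ,  0.03 ]), 0.66)]
[ 0.53124313 -0.34100282  0.27097497] 28.4
```

View pics/end.png

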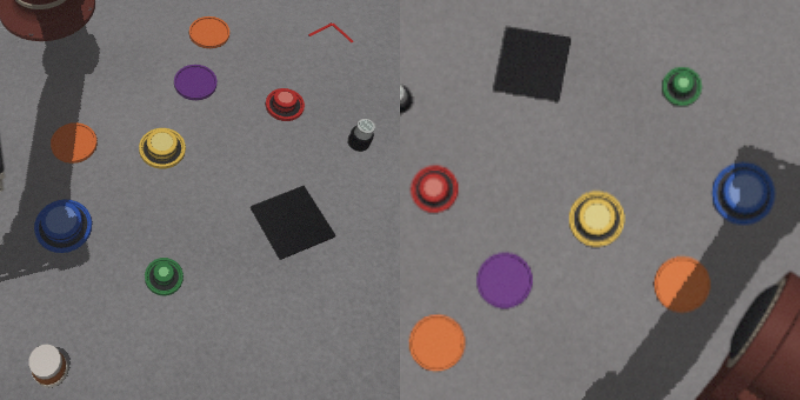

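The final pictures show all four cells flat inside their own trays, at (163,273), (285,102), (162,146) and (63,222). The plate is empty and the eyepiece and jar have not moved.

```bash
python3 -c "
from cell import *
print(sign_off())"
```

```text
the job is handed in; nothing more can be done
None
```

The job is handed in: the final pictures show all four cells flat in the trays of their own colour, taken from the top down, with the eyepiece and jar unmoved, at about 28 s of the 120 s allowed.

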